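Build up and lock the turntable hold-down

ROBOT

A 6-joint arm with a two-finger parallel gripper is mounted at the origin on the work surface. World frame = base frame: x ahead of the robot, y to its left, z up, the work surface at z = 0. Lengths are in m, angles in rad, forces in N, time in s.
With the tool pointing down it reaches from about 0.3 to 0.75 m from the base axis. Payload 8.5 kg.
Tool frame: the origin (TCP) lies on the centre line of the jaws, within the pads' length; the fingertips stand 19 mm ahead of it and the grasp point (between the pads) is the TCP (ctrl.tip_reach is the distance from the TCP to the fingertips, in m); z points along the fingers, y is the line along which they close (so a half turn about z gives the same grasp; the last joint's range is limited). The gripper opens to 88 mm and grips with 3 to 60 N. Pads are 18 mm wide; open, the fingers measure 123 mm over their backs; the gripper's body (75 mm by 187 mm) begins 45 mm behind the grasp point.
Start: joints at [1.135, 0.381, 1.297, -0, 1.464, -0.215], TCP at [0.12, 0.537, 0.258] pointing down, gripper open.
Joint ranges: [-3.11, 3.11], [-0.89, 2.33], [0.22, 2.48], [-1.42, 4.56], [0.17, 2.85], [-2.88, 2.88]. Speed limits (rad/s): [2.39, 2.39, 3.14, 3.14, 3.14, 3.14].

INTERFACE

Orientations are given as a rotation vector (axis times angle).
In Python, from workcell import telemetry, imaging, ctrl, spotter gives the robot as it stands.
- The arm moves only by the tool servo_tool, never from a script. Its argument "motion" is a list of rows, each a list of 5 numbers: the shift along the tool's x, y, z in m, then the turn about the tool's z in rad, then the opening, from -1 (shut) to 1 (fully open), so that 0 is half open. A call has 1 to 8 rows; each row is the pose to reach, as a shift and turn from the pose commanded when the call began, along the tool's axes at that moment; what a row does not reach only later rows make up. A row lasts 1/10 s, in which the tool goes at most 50 mm and 8.59 degrees, less where a joint would pass 70% of its speed; a pose out of reach is approached as far as the arm can. A call with a gripper value outside its range is refused whole. The fingers move at their own pace and stop on an object; "grip_force" is the grip in N (left out, the last holds). Time passes only in rows, so rows that repeat a pose let the fingers close. It gives the time, the measured TCP pose, the force, the opening and the grip force at its end, in the units of the state.
- telemetry.sense(): the state, without advancing time (a new reading comes with each control period).
- imaging.capture(name): name is "scene" or "side" or "wrist"; returns the picture (400x640x3 uint8, blue, green, red); there is no depth.
- imaging.camera_model(name): a dict with "fovy" (degrees; the focal length in pixels is half the picture's height over the tangent of half this angle, whatever the lens; pixels are square), "cx", "cy" (the principal point, pixels), "dist_coeffs" ([k1, k2, p1, p2, k3] as OpenCV has them; the pictures are not rectified), "pose" (4x4, takes a point from camera to world coordinates); the wrist camera has in their place "mount" (4x4, takes a point from camera to tool coordinates, whose origin is the TCP and whose axes are the flange's). Camera axes: x right, y up, looking along -z (the intrinsics and any distortion apply to the point x, -y, -z); pixel columns grow to the right and rows downward; lengths in m; the calibration is good to about 2 mm. A picture is of the moment at which its call begins: read the wrist's pose just before it. camera_model takes no time and is no camera call.
- ctrl.finish_job(): hands the job in; it is judged then, once.
Trained networks look in the newest picture that a camera, given by its name, has taken for a name from the list of things; names that differ only in an ending like _2 or _b are one class to them, and where a whole thing is asked for, a point or a joint stands for the part that bears it (a point fixed in the world has none). Each returns a list of dicts, best first, with "score" (0 to 1); they miss things now and then, are a little off and sometimes report something else, mostly with a low value. They report only what shows in the picture. A call takes as long as a camera call. They do not tell look-alikes from the thing itself.
- spotter.find_in(camera, query): "rect" ([left, top, width, height] in pixels, round what is visible of it).
- spotter.outline_of(camera, query): "pixels" (400x640 bool, what is visible of it) and "rect" ([left, top, width, height] in pixels, round what is visible of it).
The state is a dict: "clock": time; "joints": joint angles; "joint_vel": joint speeds; "effort": joint torques, N m; "position": TCP position; "eef_rot": TCP orientation; "wrist_force": force on the tool from outside, world axes, zero at the start; "ft_torque": the same for the moment, N m; "finger_gap": finger opening in m; "grasp_force": force on a finger pad.
Only numpy, scipy, OpenCV 4.12 (cv2) and the standard library are available. Lean on these libraries where they do the work, as an engineer would, in place of code of your own. Each camera call takes 0.05 s, during which the arm holds its last target. There are 200 camera calls.

TASK

Build up the hold-down on the green turntable: slide the black support plate over the post, hub up, until it lies flat, then the spacer sleeve on top of it, then the wing cap. The square spindle in the post is sprung and its height and angle are unknown: press the cap on it lightly (well below 20 N), turn it clockwise until the spindle slips into the socket, let the cap down flat on the spacer and turn it on clockwise until you feel its stop, without forcing it. Let go, and leave the block of cells and the loose cell where they stand.

Things in the scene. Friction and masses are not known exactly. Their poses are not given: they have to be found in the camera images.
- turntable_top (a point): Centre of the top face of a fixed green disc, 196 mm across, 12 mm thick (this point is 12 mm above the table), z up. On this axis stands a steel post: a fixed tube 26 mm across, its top 50 to 60 mm above this point, and out of it a square spindle 18 x 18 mm. Its last 5 mm are a round cone (18 to 12 mm across) that leads into the cap; its tip is 82 to 92 mm above this point.
- stack_top (a point): Point on the post's axis 72 mm above the turntable's top, where the cap's underside finally lies. The spindle's square corners make a shoulder 5 to 15 mm above here (differs each time, not measured): a cap at the wrong angle rests on it. The spindle is sprung: about 5 N starts it down, then 5 N more per mm, stroke 10 mm.
- stop_mark (a point): White line on the disc, 80 mm from the centre along the turntable's x axis (another lies opposite). The spindle turns with a drag of 0.16 N m and starts 0.70 to 1.15 rad counter-clockwise (from above) of its stop, angle not measured. At the stop (firm; keep the turning moment under 0.4 N m) the engaged cap's sides and bar are parallel to this point's x and y axes.
- plate_hub (a point): Black plastic support plate, 84 x 84 x 8 mm, with a round hub 46 mm across standing up on it to 40 mm above the plate's underside; a hole 30 mm across runs right through. This point is on the axis of the hub, 30 mm above the underside (z up): grasp the hub here. 120 g.
- spacer_mid (a point): Plain aluminium spacer sleeve, 46 mm outside, 30 mm bore, 32 mm tall, standing upright. This point is its centre, 16 mm above its underside. 90 g.
- cap_bar (a point): Dark steel wing cap: block 50 x 50 x 30 mm tall with a bar on top, 50 mm long (x), 14 mm thick (y), 28 mm tall, for gripping and turning. In its underside a square socket, 20 x 20 mm, 25 mm deep, parallel to x and y, fits the spindle every quarter turn with 0.1 rad play. This point is on the axis, 46 mm above the underside, 12 mm below the bar's top, z up. 160 g.
- module: Bystander: block of 15 orange battery cells in black end frames, 104 x 64 x 67 mm tall; origin at the centre of its underside.
- cell: Bystander: one loose orange cell standing upright, 18 mm across, 65 mm tall; origin at the centre of its underside.
There are look-alikes about, which are no part of the job. There is more than one size of the part that bears spacer_mid; the job needs the smallest.

How it is judged:
By the outcome, as a careful person would: the job done as asked, in the order asked, and still so for the second after the job is handed in, with the robot touching nothing.
It also fails if it takes over 72 s, if anything falls off the work surface, if the arm or the gripper's body presses on something with over 40 N, if the wrist force passes 120 N, or if a joint passes its speed limit or range.

## Working session

There is one attempt and no reset: what is moved stays moved. The work goes in short steps, Python scripts to look and compute and a tool call to move; the robot and the scene stay as the last step left them, time stands still between calls to the robot, and variables do not carry over. Pictures are saved under pics/ and viewed, at most 10 in all, crops included, and the job is handed in when it is done.

Besides the shell and the picture viewer there is one more tool, called after "Call:" by a JSON object that holds its "name" and its "arguments", one argument or row to a line. servo_tool: Moves the arm, as the interface text tells. Its arguments: {"type":"object","properties":{"motion":{"type":"array","items":{"type":"array","items":{"type":"number"}}},"grip_force":{"type":"number"}},"required":["motion"]}

```bash
mkdir -p pics
python3 - <<'E'
from workcell import telemetry, imaging, ctrl, spotter
import cv2,numpy as np
s=telemetry.sense();print({k:np.round(v,3) for k,v in s.items()})
a=imaging.capture("scene");b=imaging.capture("side")
cv2.imwrite("pics/scene.png",a);cv2.imwrite("pics/side.png",b)
for c in("scene","side","wrist"):
    m=imaging.camera_model(c);print(c,{k:np.round(v,4).tolist() for k,v in m.items()})
for c in("scene","side"):
    for q in("plate_hub","spacer_mid","cap_bar","module","cell"):
        print(c,q,[(np.round(d["rect"]).tolist(),round(d["score"],2)) for d in spotter.find_in(c,q)])
E
```

```text
{'clock': np.float64(0.0), 'joints': array([ 1.135,  0.381,  1.298,  0.   ,  1.464, -0.215]), 'joint_vel': array([-0.001, -0.   ,  0.   ,  0.   ,  0.001, -0.   ]), 'effort': array([ 2.0000e-03, -4.3792e+01, -2.2456e+01,  7.1000e-02,  3.5000e-02,
       -0.0000e+00]), 'position': array([0.12 , 0.536, 0.257]), 'eef_rot': array([-3.460e-01, -3.122e+00,  2.000e-03]), 'wrist_force': array([-0.071,  0.442, -0.431]), 'ft_torque': array([ 0.046,  0.059, -0.024]), 'grasp_force': np.float64(0.0), 'finger_gap': np.float64(0.088)}
scene {'fovy': 55.4215, 'cx': 320.4665, 'cy': 203.9436, 'dist_coeffs': [-0.0331, 0.0, 0.0, 0.0, 0.0], 'pose': [[-0.677, -0.5848, 0.4469, 0.887], [0.7359, -0.5475, 0.3984, 0.3034], [0.0117, 0.5985, 0.801, 0.7079], [0.0, 0.0, 0.0, 1.0]]}
side {'fovy': 50.2797, 'cx': 328.0892, 'cy': 195.6283, 'dist_coeffs': [-0.0452, 0.0, 0.0, 0.0, 0.0], 'pose': [[0.8242, 0.3576, -0.4391, 0.0045], [-0.5661, 0.5364, -0.6259, -0.7831], [0.0117, 0.7644, 0.6446, 0.8403], [0.0, 0.0, 0.0, 1.0]]}
wrist {'fovy': 65.4823, 'cx': 319.1309, 'cy': 199.0425, 'dist_coeffs': [-0.0105, 0.0, 0.0, 0.0, 0.0], 'mount': [[0.0003, 0.9549, 0.2971, 0.0768], [1.0, -0.0002, -0.0003, 0.0001], [-0.0003, 0.2971, -0.9549, -0.1255], [0.0, 0.0, 0.0, 1.0]]}
scene plate_hub [([237.0, 134.0, 49.0, 34.0], 0.97)]
scene spacer_mid [([475.0, 239.0, 34.0, 33.0], 0.87), ([443.0, 266.0, 25.0, 31.0], 0.77), ([388.0, 242.0, 35.0, 41.0], 0.69)]
scene cap_bar [([196.0, 155.0, 26.0, 28.0], 0.91)]
scene module [([361.0, 311.0, 73.0, 74.0], 0.93)]
scene cell [([213.0, 192.0, 13.0, 26.0], 0.62)]
side plate_hub [([344.0, 261.0, 43.0, 37.0], 0.63)]
side spacer_mid [([270.0, 162.0, 19.0, 24.0], 0.81), ([213.0, 160.0, 23.0, 20.0], 0.73), ([249.0, 156.0, 15.0, 18.0], 0.47)]
side cap_bar [([402.0, 250.0, 21.0, 24.0], 0.6)]
side module [([288.0, 129.0, 38.0, 30.0], 0.94)]
side cell [([399.0, 206.0, 5.0, 24.0], 0.59)]
```

View pics/scene.png

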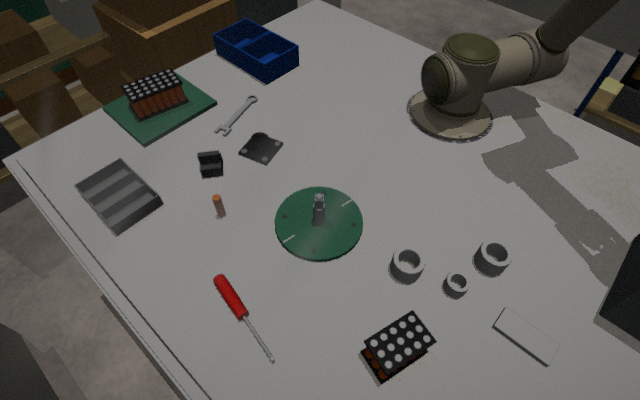

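View pics/side.png

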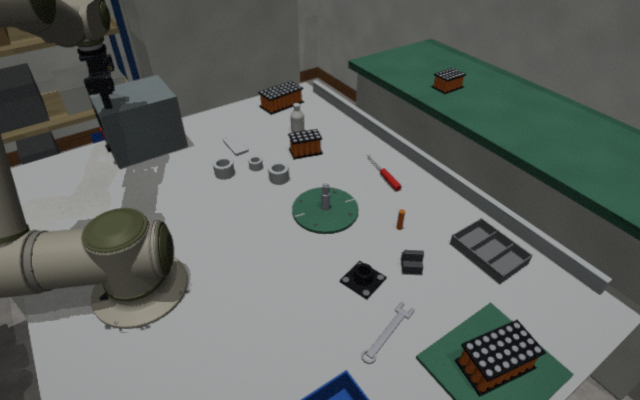

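Scene: turntable centre about (319,222), plate (261,148), cap (209,164), module (400,345), cell (219,205). The three sleeves are at (407,265), (457,283) and (494,255). The one at (457,283) looks smallest, so I'll measure all three.

```bash
cat > h.py <<'E'
from workcell import telemetry, imaging, ctrl, spotter
import cv2,numpy as np
from scipy.spatial.transform import Rotation as R
from scipy.optimize import least_squares
def model(cam,s=None):
    m=imaging.camera_model(cam); f=200/np.tan(np.radians(m["fovy"])/2)
    K=np.array([[f,0,m["cx"]],[0,f,m["cy"]],[0,0,1]]); D=np.array(m["dist_coeffs"])
    if "pose" in m: T=np.array(m["pose"])
    else:
        s=s or telemetry.sense(); T=np.eye(4); T[:3,:3]=R.from_rotvec(s["eef_rot"]).as_matrix(); T[:3,3]=s["position"]; T=T@np.array(m["mount"])
    return K,D,T
def on_plane(M,uv,z):
    K,D,T=M; p=cv2.undistortPoints(np.array(uv,float).reshape(-1,1,2),K,D)[:,0]
    d=np.c_[p[:,0],-p[:,1],-np.ones(len(p))]@T[:3,:3].T
    return T[:3,3]+d*((z-T[2,3])/d[:,2])[:,None]
def project(M,P):
    K,D,T=M; p=(np.array(P,float).reshape(-1,3)-T[:3,3])@T[:3,:3]
    return cv2.projectPoints(p*[1,-1,-1],np.zeros(3),np.zeros(3),K,D)[0][:,0]
def circ(P):
    A=np.c_[2*P[:,:2],np.ones(len(P))]; c=np.linalg.lstsq(A,(P[:,:2]**2).sum(1),rcond=None)[0]
    return c[:2],np.sqrt(c[2]+c[0]**2+c[1]**2)
def tool(xy):  # tool-frame shift for a world target
    s=telemetry.sense(); Rm=R.from_rotvec(s["eef_rot"]).as_matrix(); return Rm,s
E
python3 - <<'E'
from h import *
for c in("scene","side"):
    im=imaging.capture(c);M=model(c)
    hsv=cv2.cvtColor(im,cv2.COLOR_BGR2HSV)
    g=cv2.inRange(hsv,(60,90,25),(95,255,255)); 
    n,l,st,ce=cv2.connectedComponentsWithStats(g)
    t=project(M,[[0.5,0,0]])
    cand=(319,222) if c=="scene" else (325,209)
    i=min(range(1,n),key=lambda k:np.hypot(*(ce[k]-cand))+ (1e3 if st[k,4]<800 else 0))
    ct=max(cv2.findContours((l==i).astype(np.uint8),cv2.RETR_EXTERNAL,cv2.CHAIN_APPROX_NONE)[0],key=len)[:,0]
    hull=cv2.convexHull(ct)[:,0]
    P=on_plane(M,hull,0.012); cc,r=circ(P); print(c,"disc",cc.round(4),r.round(4))
    mask=np.zeros(g.shape,np.uint8); cv2.fillPoly(mask,[hull],255); mask=cv2.erode(mask,np.ones((3,3)))
    w=((hsv[...,1]<90)&(hsv[...,2]>110)&(mask>0)).astype(np.uint8)
    n,l,st,ce=cv2.connectedComponentsWithStats(w)
    for k in range(1,n):
        if st[k,4]>=4:
            Q=on_plane(M,[ce[k]],0.012)[0,:2]-cc; print(ce[k].round(1),st[k,4],"r",np.hypot(*Q).round(4),"ang",np.degrees(np.arctan2(Q[1],Q[0])).round(1))
    for q in("plate_hub","spacer_mid","cap_bar","module","cell"):
        for d in spotter.outline_of(c,q):
            if d["score"]<.4: continue
            x,y,w_,h_=d["rect"]; m=d["pixels"].astype(np.uint8)
            ct=np.vstack([k[:,0] for k in cv2.findContours(m,cv2.RETR_EXTERNAL,cv2.CHAIN_APPROX_NONE)[0]])
            z={"plate_hub":.0,"spacer_mid":.016,"cap_bar":.029,"module":.034,"cell":.032}[q]
            P=on_plane(M,[[x+w_/2,y+h_/2],[x,y+h_/2],[x+w_,y+h_/2]],z)
            print(c,q,round(d["score"],2),np.round(d["rect"]),P[0,:2].round(3),"width",np.linalg.norm(P[1]-P[2]).round(4))
im=imaging.capture("scene")
cv2.imwrite("pics/sl.png",cv2.resize(im[220:310,370:530],None,fx=5,fy=5,interpolation=cv2.INTER_CUBIC))
E
```

```text
scene disc [ 0.5373 -0.0215] 0.091
[318.9 195.4] 15 r 0.0678 ang -143.3
[288.  238.4] 20 r 0.0772 ang -7.1
scene plate_hub 0.94 [238. 134.  43.  34.] [ 0.473 -0.281] width 0.1118
scene plate_hub 0.68 [214. 193.  13.  24.] [ 0.653 -0.214] width 0.031
scene spacer_mid 0.83 [387. 241.  39.  40.] [0.489 0.187] width 0.0811
scene spacer_mid 0.76 [443. 271.  27.  26.] [0.462 0.29 ] width 0.0537
scene cap_bar 0.67 [197. 153.  27.  27.] [ 0.607 -0.302] width 0.0641
scene module 0.69 [361. 311.  74.  74.] [0.648 0.278] width 0.129
scene cell 0.62 [212. 193.  13.  26.] [ 0.668 -0.194] width 0.0289
side disc [ 0.5276 -0.023 ] 0.0954
[324.5 195. ] 4 r 0.0625 ang 57.3
[348.2 200.2] 13 r 0.0793 ang -4.8
[299.5 214.4] 16 r 0.0771 ang 164.4
side plate_hub 0.65 [342. 264.  43.  32.] [ 0.465 -0.285] width 0.1067
side spacer_mid 0.88 [216. 160.  18.  21.] [0.359 0.302] width 0.0592
side spacer_mid 0.67 [267. 163.  21.  20.] [0.494 0.198] width 0.0664
side spacer_mid 0.53 [248. 157.  17.  18.] [0.456 0.27 ] width 0.0558
side cap_bar 0.82 [402. 251.  24.  23.] [ 0.587 -0.33 ] width 0.0614
side module 0.67 [291. 129.  32.  30.] [0.651 0.269] width 0.1081
```

View pics/sl.png

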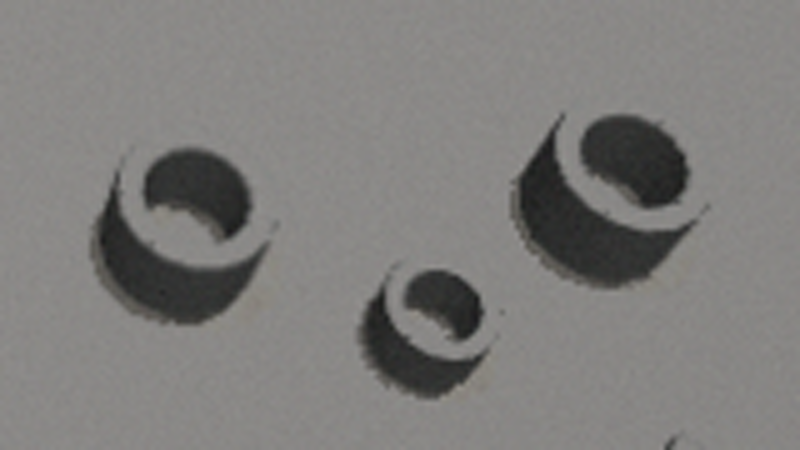

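The three spacer_mid candidates in the scene picture are (407,265) at about 70 mm, (457,284) at about 50 mm and (494,255) at about 70 mm. (457,284) is clearly the smallest and fits 46 mm, so it is the one to use. I'll look at it from near on the way to the turntable.

Call:
{"name": "servo_tool", "arguments": {
  "motion": [
    [-0.36,-0.16,0,0,1],
    [-0.36,-0.16,0,0,1],
    [-0.36,-0.16,0,0,1],
    [-0.36,-0.16,0,0,1],
    [-0.36,-0.16,0,0,1],
    [-0.36,-0.16,0,0,1],
    [-0.36,-0.16,0,0,1],
    [-0.36,-0.16,0,0,1]
  ]
}}

```text
clock: 2.05
position: [0.4384, 0.2999, 0.2579]
eef_rot: [0.347, 3.122, 0.0]
wrist_force: [-0.1, 0.1, -0.2]
finger_gap: 0.0879
grasp_force: 0.0
```

```bash
cat >> h.py <<'E'
def cyl(r,z0,z1):
    a=np.linspace(0,2*np.pi,60); return np.vstack([np.c_[r*np.cos(a),r*np.sin(a),0*a+z] for z in(z0,z1)])
def hullc(M,P):
    h=cv2.convexHull(project(M,P).astype(np.float32)); m=cv2.moments(h); return np.array([m["m10"],m["m01"]])/m["m00"],m["m00"]
def fitxy(M,pts,mask,x0):
    m=cv2.moments(cv2.convexHull(np.argwhere(mask)[:,::-1].astype(np.float32))); c=np.array([m["m10"],m["m01"]])/m["m00"]
    r=least_squares(lambda q:hullc(M,pts+[q[0],q[1],0])[0]-c,x0,diff_step=1e-4); return r.x,m["m00"]/hullc(M,pts+[*r.x,0])[1]
def look(name=None):
    s=telemetry.sense(); im=imaging.capture("wrist"); 
    if name: cv2.imwrite(f"pics/{name}.png",im)
    return s,im,model("wrist",s)
def shift(s,xy,z,off=(0,0)):  # tool-frame shift from state to world xyz
    return R.from_rotvec(s["eef_rot"]).as_matrix().T@(np.array([*xy,z])-s["position"])
E
python3 - <<'E'
from h import *
s,im,M=look("w1"); print(s["joints"].round(2))
for d in spotter.outline_of("wrist","spacer_mid"):
    print(round(d["score"],2),np.round(d["rect"]),end=" ")
    x,y,w,h=d["rect"]; x0=on_plane(M,[[x+w/2,y+h/2]],.016)[0,:2]
    print(*fitxy(M,cyl(.023,0,.032),d["pixels"],x0))
E
```

```text
[ 0.38  0.35  1.35 -0.    1.44 -0.97]
0.89 [297. 172.  38.  39.] [0.46340473 0.29050951] 0.9066571506154992
0.66 [285.  69.  64.  66.] [0.36266661 0.31479056] 2.0426470923554785
0.65 [220. 207.  55.  57.] [0.49821293 0.19295642] 1.8606178077201971
```

View pics/w1.png

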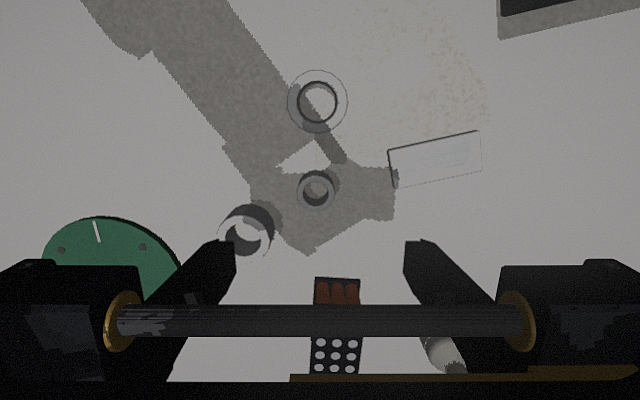

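The smallest sleeve shows at (316,190) with its silhouette area matching 46 mm. That puts it at (0.463, 0.290). Next, the turntable.

Call:
{"name": "servo_tool", "arguments": {
  "motion": [
    [-0.16,-0.29,-0.04,0,1],
    [-0.16,-0.29,-0.04,0,1],
    [-0.16,-0.29,-0.04,0,1],
    [-0.16,-0.29,-0.04,0,1],
    [-0.16,-0.29,-0.04,0,1],
    [-0.16,-0.29,-0.04,0,1],
    [-0.16,-0.29,-0.04,0,1],
    [-0.16,-0.29,-0.04,0,1]
  ]
}}

```text
clock: 2.95
position: [0.53, -0.0191, 0.2978]
eef_rot: [0.352, 3.121, -0.001]
wrist_force: [0.3, 0.4, -0.4]
finger_gap: 0.0879
grasp_force: 0.0
```

```bash
cat > disc.py <<'E'
from h import *
s,im,M=look("w2"); print(s["position"].round(4),s["joints"].round(2))
hsv=cv2.cvtColor(im,cv2.COLOR_BGR2HSV)
g=cv2.inRange(hsv,(60,80,20),(95,255,255))
n,l,st,ce=cv2.connectedComponentsWithStats(g); k=1+st[1:,4].argmax(); m=(l==k).astype(np.uint8)
ct=max(cv2.findContours(m,cv2.RETR_EXTERNAL,cv2.CHAIN_APPROX_NONE)[0],key=len)[:,0]; h=cv2.convexHull(ct)[:,0]
P=on_plane(M,h,.012)
f=lambda q:np.hypot(P[:,0]-q[0],P[:,1]-q[1])-.098
r=least_squares(f,[.532,-.022],loss="soft_l1",f_scale=.001); print("disc",r.x.round(4),"res",np.abs(f(r.x)).mean().round(4),st[k])
mask=np.zeros_like(m); cv2.fillPoly(mask,[h],1)
w=((hsv[...,1]<70)&(hsv[...,2]>120)&(mask>0)).astype(np.uint8)
n,l,st,ce=cv2.connectedComponentsWithStats(w)
for k in range(1,n):
    if st[k,4]>15:
        pts=on_plane(M,np.argwhere(l==k)[:,::-1],.012)[:,:2]; Q=pts.mean(0)-r.x
        e=np.linalg.eigh(np.cov(pts.T))[1][:,1]
        print(ce[k].round(1),st[k,4],"r",np.hypot(*Q).round(4),"ang",np.degrees(np.arctan2(Q[1],Q[0])).round(1),"dir",np.degrees(np.arctan2(e[1],e[0])).round(1))
E
python3 disc.py
```

```text
[ 0.53   -0.0191  0.2978] [-0.26  0.32  1.27 -0.    1.55 -1.61]
disc [ 0.5325 -0.0139] res 0.0021 [  251    89   144   142 10514]
[319.4  98.9] 35 r 0.0821 ang 170.7 dir 167.5
[315.9 168.4] 30 r 0.0122 ang -67.5 dir 133.0
[328.  166.4] 27 r 0.0077 ang 42.9 dir -138.8
[322.1 176.2] 16 r 0.0178 ang -17.9 dir 96.5
[324.7 219.1] 31 r 0.0799 ang -11.1 dir 170.3
```

View pics/w2.png

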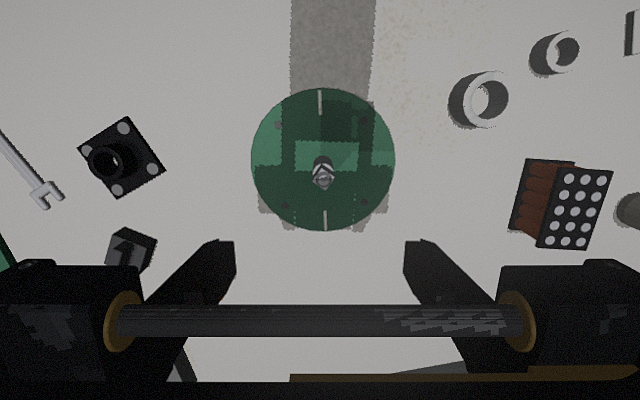

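Turntable centre is about (323,160), with the marks at (319,99) and (325,219), so the stop axis lies at about -10°. The post leans to its tip at about (322,184). The plate is at (121,158) and the cap at (130,248). I'll triangulate the post tip from three views.

Run:
```python
from h import *
ims=[]
for c,(u,v) in(("wrist",(322,170)),("scene",(319,208)),("side",(325,195))):
    im=imaging.capture(c); q=cv2.resize(im[v-24:v+24,u-16:u+17],None,fx=8,fy=8,interpolation=cv2.INTER_CUBIC)
    q=cv2.convertScaleAbs(q,alpha=1.6,beta=10)
    for k in range(0,48,8): cv2.putText(q,str(v-24+k),(0,k*8+10),0,.35,(0,255,255)); cv2.line(q,(0,k*8),(6,k*8),(0,255,255))
    for k in range(0,33,8): cv2.putText(q,str(u-16+k),(k*8,380),0,.35,(0,255,255)); cv2.line(q,(k*8,384),(k*8,378),(0,255,255))
    ims.append(q)
cv2.imwrite("pics/tip.png",np.hstack(ims))
```

```text
(no output)
```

View pics/tip.png

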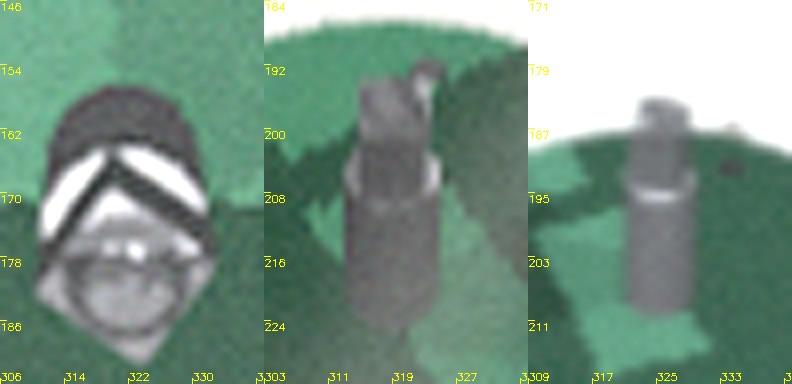

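Run:
```python
from h import *
W=model("wrist");S=model("scene");D=model("side")
for H in(.094,.099,.104):
    print(H,on_plane(W,[[321.6,182]],H)[0,:2].round(4),on_plane(S,[[318.3,195]],H)[0,:2].round(4),on_plane(D,[[325.5,184.7]],H)[0,:2].round(4))
# tube bottom front: fit axis by tube silhouettes: mid columns at base
print("tubebase scene",on_plane(S,[[318.8,222]],.012)[0,:2].round(4),"side",on_plane(D,[[325.2,208.5]],.012)[0,:2].round(4))
# spindle corners at shoulder height .089..0.099
c=np.array([[310.4,182.2],[323.1,190.9],[332.6,178.8]])
for H in(.089,.094,.099):
    P=on_plane(W,c,H)[:,:2]; print(H,[np.degrees(np.arctan2(*(P[i+1]-P[i])[::-1])).round(1) for i in(0,1)],np.linalg.norm(np.diff(P,axis=0),axis=1).round(4),((P[0]+P[2])/2).round(4))
s=telemetry.sense()
for c,q in(("wrist","plate_hub"),("wrist","cap_bar"),("scene","cell"),("side","cell")):
    if c=="wrist" and q=="plate_hub": imaging.capture("wrist")
    for d in spotter.find_in(c,q):
        x,y,w,h=d["rect"];print(c,q,round(d["score"],2),np.round(d["rect"]),on_plane(model(c),[[x+w/2,y+h/2]],.02)[0,:2].round(3))
```

```text
0.094 [ 0.5354 -0.0133] [ 0.5307 -0.0206] [ 0.5337 -0.0153]
0.099 [ 0.5342 -0.0131] [ 0.5336 -0.018 ] [ 0.5302 -0.0204]
0.104 [ 0.5329 -0.0128] [ 0.5365 -0.0153] [ 0.5266 -0.0255]
tubebase scene [ 0.5378 -0.0117] side [ 0.5288 -0.0221]
0.089 [np.float64(42.1), np.float64(130.5)] [0.0173 0.0173] [ 0.5349 -0.0133]
0.094 [np.float64(42.1), np.float64(130.5)] [0.017  0.0171] [ 0.5337 -0.013 ]
0.099 [np.float64(42.1), np.float64(130.5)] [0.0168 0.0168] [ 0.5325 -0.0128]
wrist plate_hub 0.83 [ 75. 116.  89.  84.] [ 0.465 -0.269]
wrist cap_bar 0.95 [100. 229.  54.  41.] [ 0.59  -0.311]
scene cell 0.54 [214. 194.  10.  23.] [ 0.663 -0.203]
side cell 0.43 [395. 206.  10.  26.] [ 0.672 -0.184]
```

Call:
{"name": "servo_tool", "arguments": {
  "motion": [
    [0.04,-0.26,0.05,0,1],
    [0.04,-0.26,0.05,0,1],
    [0.04,-0.26,0.05,0,1],
    [0.04,-0.26,0.05,0,1],
    [0.04,-0.26,0.05,0,1],
    [0.04,-0.26,0.05,0,1],
    [0.04,-0.26,0.05,0,1],
    [0.04,-0.26,0.05,0,1]
  ]
}}

```text
clock: 4.2
position: [0.4335, -0.2608, 0.2479]
eef_rot: [0.346, 3.122, 0.0]
wrist_force: [-0.2, 0.4, 0.7]
finger_gap: 0.0881
grasp_force: 0.0
```

```bash
cat > plate.py <<'E'
from h import *
s,im,M=look("w3"); print(s["position"].round(4),s["joints"].round(2))
for q in ("plate_hub","cap_bar"):
  for d in spotter.outline_of("wrist",q)[:1]:
    x,y,w,h=d["rect"]; m=d["pixels"].astype(np.uint8); print(q,round(d["score"],2),np.round(d["rect"]))
    x0=on_plane(M,[[x+w/2,y+h/2]],.02)[0,:2]
    def box(a,b,z0,z1,t):
        P=np.array([[i*a/2,j*b/2,z] for i in(-1,1) for j in(-1,1) for z in(z0,z1)]); c,sn=np.cos(t),np.sin(t)
        return P@np.array([[c,sn,0],[-sn,c,0],[0,0,1]])
    hm=np.zeros_like(m); cv2.fillPoly(hm,[cv2.convexHull(np.argwhere(m)[:,::-1].astype(np.int32))],1)
    best=None
    for t in np.radians(np.arange(0,90 if q=="plate_hub" else 180,2)):
        pts=box(.084,.084,0,.008,t) if q=="plate_hub" else np.vstack([box(.05,.05,0,.03,t),box(.05,.014,.03,.058,t)])
        if q=="plate_hub": pts=np.vstack([pts,cyl(.023,.008,.04)])
        p,_=fitxy(M,pts,hm,x0); k=np.zeros_like(m); cv2.fillPoly(k,[cv2.convexHull(project(M,pts+[*p,0]).round().astype(np.int32))],1)
        iou=(k&hm).sum()/(k|hm).sum()
        if best is None or iou>best[0]: best=(iou,p,np.degrees(t))
    print(best,"shift",shift(s,best[1],.05).round(4))
E
python3 plate.py
```

```text
[ 0.4335 -0.2608  0.2479] [-0.78  0.31  1.43  0.    1.4  -2.13]
plate_hub 0.93 [260. 154.  91.  85.]
(np.float64(0.9780804426473718), array([ 0.46718304, -0.28140034]), np.float64(16.0)) shift [-0.0374 -0.0128  0.1979]
cap_bar 0.97 [285. 271.  48.  34.]
(np.float64(0.585824493731919), array([ 0.5819801 , -0.31254453]), np.float64(66.0)) shift [-0.1562 -0.018   0.1979]
```

View pics/w3.png

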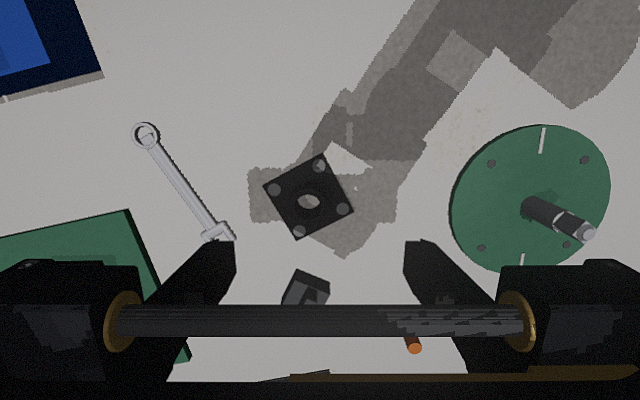

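Plate seen with its hub at (308,197), clear of the wrench and cap. I'll descend, high on the hub so that the spindle tip stays clear of the gripper body.

Call:
{"name": "servo_tool", "arguments": {
  "motion": [
    [-0.037,-0.013,0.05,0,1],
    [-0.037,-0.013,0.1,0,1],
    [-0.037,-0.013,0.15,0,1],
    [-0.037,-0.013,0.18,0,1],
    [-0.037,-0.013,0.198,0,1],
    [-0.037,-0.013,0.198,0,1],
    [-0.037,-0.013,0.198,0,1],
    [-0.037,-0.013,0.198,0,1]
  ]
}}

```text
clock: 5.15
position: [0.4674, -0.2822, 0.0514]
eef_rot: [0.345, 3.12, -0.003]
wrist_force: [-1.0, -0.4, -0.8]
finger_gap: 0.0884
grasp_force: 0.0
```

Call:
{"name": "servo_tool", "arguments": {
  "motion": [
    [0,0,0,0,-1],
    [0,0,0,0,-1],
    [0,0,0,0,-1],
    [0,0,0,0,-1],
    [0,0,0,0,-1]
  ],
  "grip_force": 30
}}

```text
clock: 5.65
position: [0.4666, -0.2821, 0.0498]
eef_rot: [0.346, 3.122, -0.0]
wrist_force: [0.4, -0.4, -0.3]
finger_gap: 0.0501
grasp_force: 0.0
```

Call:
{"name": "servo_tool", "arguments": {
  "motion": [
    [0,0,0,0,-1],
    [0,0,0,0,-1],
    [0,0,0,0,-1]
  ]
}}

```text
clock: 5.95
position: [0.4666, -0.2821, 0.0498]
eef_rot: [-0.346, -3.122, 0.0]
wrist_force: [-0.4, 0.0, 1.1]
finger_gap: 0.0445
grasp_force: 30.0
```

Call:
{"name": "servo_tool", "arguments": {
  "motion": [
    [0,0,-0.05,0,-1],
    [0,0,-0.1,0,-1],
    [0,0,-0.15,0,-1],
    [0,0,-0.15,0,-1]
  ]
}}

```text
clock: 6.35
position: [0.4682, -0.2834, 0.206]
eef_rot: [0.345, 3.113, -0.011]
wrist_force: [1.1, -0.8, -1.6]
finger_gap: 0.0448
grasp_force: 30.0
```

Run:
```python
from h import *
s,im,M=look("w4"); print({k:np.round(s[k],3) for k in("position","finger_gap","grasp_force","wrist_force","joints")})
for d in spotter.outline_of("wrist","plate_hub")[:1]: print(round(d["score"],2),np.round(d["rect"]))
T=np.array([[0,0,0],[.023,0,-.01],[-.023,0,-.01],[0,.023,-.01],[0,-.023,-.01]]); Rm=R.from_rotvec(s["eef_rot"]).as_matrix()
print(project(M,T@Rm.T+s["position"]).round(1).tolist())
cv2.imwrite("pics/w4c.png",cv2.resize(im[180:400,200:460],None,fx=3,fy=2.7))
```

```text
{'position': array([ 0.468, -0.283,  0.206]), 'finger_gap': np.float64(0.045), 'grasp_force': np.float64(30.0), 'wrist_force': array([ 1.133, -0.806, -1.633]), 'joints': array([-0.761,  0.414,  1.401, -0.   ,  1.315, -2.111])}
0.97 [223. 140. 190. 166.]
[[318.8, 277.6], [318.8, 241.1], [318.8, 334.3], [372.4, 290.1], [265.1, 290.1]]
```

View pics/w4c.png

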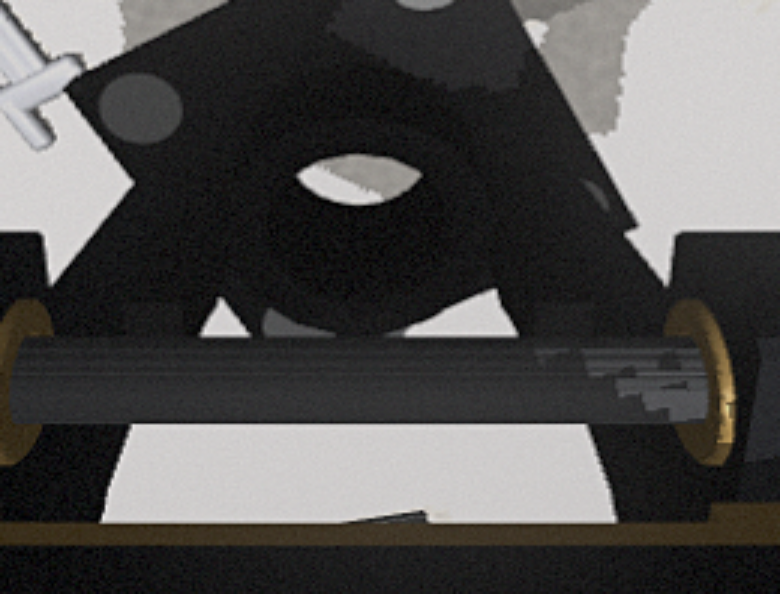

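The plate is held level and the hole is centred at column 319.7, against 318.8 predicted. The lens of the hole runs over rows 237–256. I'll check the along-x offset against that.

Run:
```python
from h import *
s=telemetry.sense();M=model("wrist",s);Rm=R.from_rotvec(s["eef_rot"]).as_matrix()
for z in(.01,.05):
  for e in(-.003,0,.003):
    print(z,e,project(M,np.array([[e+.015,0,z],[e-.015,0,z]])@Rm.T+s["position"])[:,1].round(1))
print(s["position"],"to disc",shift(s,[.5325,-.0145],.206).round(4))
```

```text
0.01 -0.003 [244.3 298.2]
0.01 0 [238.5 293.1]
0.01 0.003 [232.7 287.9]
0.05 -0.003 [215.3 260. ]
0.05 0 [210.6 255.7]
0.05 0.003 [205.8 251.4]
[ 0.46647095 -0.28193848  0.1999021 ] to disc [-0.0059  0.2754 -0.0062]
```

Held within 0.5 mm, so the wrist calibration is good. I'll take a second look at the disc from beside it with the plate in hand.

Call:
{"name": "servo_tool", "arguments": {
  "motion": [
    [-0.1,0.275,-0.04,0,-1],
    [-0.1,0.275,-0.04,0,-1],
    [-0.1,0.275,-0.04,0,-1],
    [-0.1,0.275,-0.04,0,-1],
    [-0.1,0.275,-0.04,0,-1],
    [-0.1,0.275,-0.04,0,-1],
    [-0.1,0.275,-0.04,0,-1],
    [-0.1,0.275,-0.04,0,-1]
  ]
}}

```text
clock: 7.25
position: [0.6241, -0.0348, 0.2371]
eef_rot: [-0.343, -3.118, -0.0]
wrist_force: [0.4, -0.3, -1.4]
finger_gap: 0.0448
grasp_force: 30.0
```

```bash
sed -i 's/look("w2")/look("w5")/' disc.py; python3 disc.py
python3 - <<'E'
import cv2,numpy as np
im=cv2.imread("pics/w5.png"); cv2.imwrite("pics/w5c.png",cv2.resize(im[0:220,190:450],None,fx=3,fy=2.7,interpolation=cv2.INTER_CUBIC))
E
```

```text
[ 0.6241 -0.0348  0.2371] [-0.24  0.53  1.11 -0.    1.51 -1.6 ]
disc [ 0.5348 -0.0143] res 0.0017 [  228     0   181   173 21752]
[315.3  10. ] 81 r 0.0745 ang 170.8 dir 169.8
[310.9  77.8] 61 r 0.0143 ang -152.3 dir 130.5
[318.2  83.2] 161 r 0.0058 ang -177.2 dir 148.4
[330.   81.1] 21 r 0.0133 ang 112.5 dir -171.9
[311.5  95.3] 31 r 0.0109 ang -65.1 dir -137.2
[320.8  96.3] 19 r 0.0077 ang -2.8 dir 92.1
[340.5 161.6] 235 r 0.0819 ang 4.4 dir 84.0
```

View pics/w5c.png

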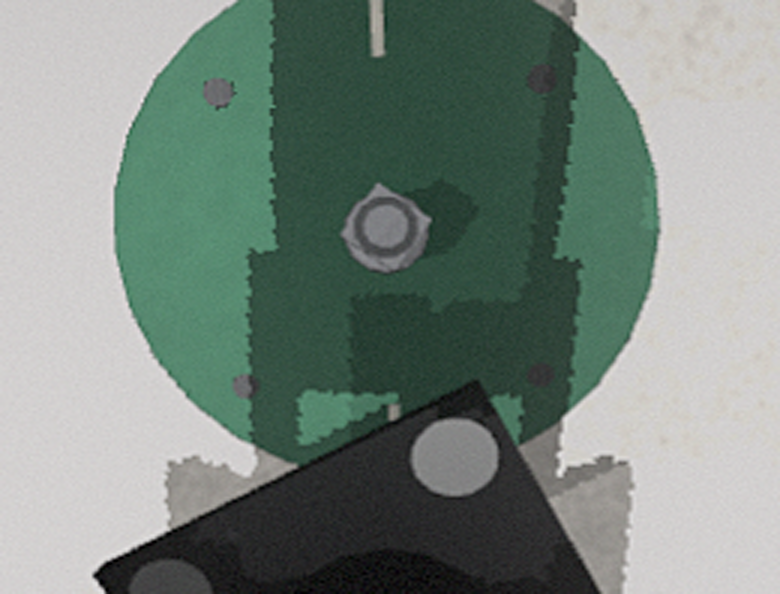

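Run:
```python
from h import *
im=cv2.imread("pics/w5.png")
s=dict(telemetry.sense()); M=model("wrist",s); print(s["position"].round(4))
s0=dict(s); s0["position"]=np.array([0.6241,-0.0348,0.2371]); s0["eef_rot"]=np.array([-0.343,-3.118,0]);M0=model("wrist",s0)
px=lambda x,y:[190+x/3-.33,y/2.7-.33]
for H in(.094,.099,.104): print(H,on_plane(M0,[px(386,227)],H)[0,:2].round(4))
b=on_plane(M0,[px(218,93),px(541,374),px(543,79),px(245,386)],.012)[:,:2];print(b.round(4).tolist(),b.mean(0).round(4))
g=cv2.inRange(cv2.cvtColor(im,cv2.COLOR_BGR2HSV),(60,80,20),(95,255,255))
n,l,st,ce=cv2.connectedComponentsWithStats(g);k=1+st[1:,4].argmax()
ct=max(cv2.findContours((l==k).astype(np.uint8),cv2.RETR_EXTERNAL,cv2.CHAIN_APPROX_NONE)[0],key=len)[:,0];h=cv2.convexHull(ct)[:,0]
h=h[(h[:,1]>2)&(h[:,1]<150)];P=on_plane(M0,h,.012);f=lambda q:np.hypot(P[:,0]-q[0],P[:,1]-q[1])-q[2]
r=least_squares(f,[.53,-.015,.098],loss="soft_l1",f_scale=.001);print("disc",r.x.round(4))
print("shift",shift(s,[.533,-.0145],.2).round(4))
```

```text
[ 0.6238 -0.0358  0.2376]
0.094 [ 0.5342 -0.0153]
0.099 [ 0.5345 -0.0154]
0.104 [ 0.5348 -0.0154]
[[0.4706, -0.0598], [0.5976, 0.0292], [0.4898, 0.0487], [0.5785, -0.0793]] [ 0.5341 -0.0153]
disc [ 0.534  -0.0156  0.096 ]
shift [0.0931 0.001  0.0379]
```

Call:
{"name": "servo_tool", "arguments": {
  "motion": [
    [0.092,0,0.02,0,-1],
    [0.092,0,0.03,0,-1],
    [0.092,0,0.03,0,-1],
    [0.092,0,0.03,0,-1],
    [0.092,0,0.03,0,-1],
    [0.092,0,0.03,0,-1]
  ]
}}

```text
clock: 7.9
position: [0.5358, -0.0164, 0.2102]
eef_rot: [0.347, 3.12, -0.0]
wrist_force: [0.1, -0.4, -1.1]
finger_gap: 0.0447
grasp_force: 30.0
```

Run:
```python
from h import *
s=telemetry.sense();print(s["position"].round(4),s["joint_vel"].round(3),shift(s,[.534,-.0152],.062).round(4),s["wrist_force"].round(2))
```

```text
[ 0.5358 -0.0164  0.2102] [ 0.007  0.001  0.005  0.001  0.001 -0.001] [0.0023 0.0008 0.1482] [ 0.13 -0.35 -1.08]
```

Call:
{"name": "servo_tool", "arguments": {
  "motion": [
    [0.002,0.001,0.02,0,-1],
    [0.002,0.001,0.045,0,-1],
    [0.002,0.001,0.06,0,-1],
    [0.002,0.001,0.07,0,-1],
    [0.002,0.001,0.075,0,-1],
    [0.002,0.001,0.075,0,-1]
  ]
}}

```text
clock: 8.5
position: [0.5332, -0.0142, 0.1346]
eef_rot: [-0.346, -3.122, -0.0]
wrist_force: [-0.9, 0.3, -1.3]
finger_gap: 0.0448
grasp_force: 30.0
```

Call:
{"name": "servo_tool", "arguments": {
  "motion": [
    [0,0,0.01,0,-1],
    [0,0,0.02,0,-1],
    [0,0,0.025,0,-1],
    [0,0,0.025,0,-1]
  ]
}}

```text
clock: 8.9
position: [0.5326, -0.014, 0.1089]
eef_rot: [-0.346, -3.121, -0.0]
wrist_force: [-0.4, 0.4, -1.2]
finger_gap: 0.0445
grasp_force: 30.0
```

Call:
{"name": "servo_tool", "arguments": {
  "motion": [
    [-0.001,0.001,0.01,0,-1],
    [-0.001,0.001,0.02,0,-1],
    [-0.001,0.001,0.03,0,-1],
    [-0.001,0.001,0.038,0,-1],
    [-0.001,0.001,0.043,0,-1],
    [-0.001,0.001,0.045,0,-1],
    [-0.001,0.001,0.045,0,-1]
  ]
}}

```text
clock: 9.6
position: [0.5339, -0.0134, 0.0644]
eef_rot: [-0.346, -3.122, 0.0]
wrist_force: [-0.1, -4.2, -3.7]
finger_gap: 0.0447
grasp_force: 30.0
```

Call:
{"name": "servo_tool", "arguments": {
  "motion": [
    [0,-0.002,0,0,-1],
    [0,-0.002,0.001,0,-1],
    [0,-0.002,0.002,0,-1],
    [0,-0.002,0.003,0,-1],
    [0,-0.002,0.003,0,-1]
  ]
}}

```text
clock: 10.1
position: [0.5336, -0.0151, 0.0618]
eef_rot: [0.346, 3.122, 0.0]
wrist_force: [-0.1, 0.2, -0.7]
finger_gap: 0.0446
grasp_force: 30.0
```

Call:
{"name": "servo_tool", "arguments": {
  "motion": [
    [0,0,0.001,0,-1],
    [0,0,0.001,0,-1],
    [0,0,0,0,0.7],
    [0,0,0,0,0.7],
    [0,0,0,0,0.7],
    [0,0,0,0,0.7],
    [0,0,0,0,0.7]
  ]
}}

```text
clock: 10.8
position: [0.5336, -0.0153, 0.0616]
eef_rot: [-0.346, -3.122, -0.0]
wrist_force: [-0.3, -0.8, -0.0]
finger_gap: 0.0746
grasp_force: 0.0
```

Call:
{"name": "servo_tool", "arguments": {
  "motion": [
    [0,0,-0.05,0,0.7],
    [0,0,-0.1,0,1],
    [0,0,-0.15,0,1],
    [0,0,-0.19,0,1],
    [0.07,0.1,-0.19,0,1],
    [0.07,0.2,-0.19,0,1],
    [0.07,0.2,-0.19,0,1],
    [0.07,0.2,-0.19,0,1]
  ]
}}

```text
clock: 11.6
position: [0.5091, 0.1827, 0.2519]
eef_rot: [0.347, 3.122, 0.0]
wrist_force: [1.3, -0.4, -0.4]
finger_gap: 0.0879
grasp_force: 0.0
```

```bash
cat > near.py <<'E'
from h import *
import sys
s,im,M=look(sys.argv[1]); print(s["position"].round(4),s["joints"].round(2))
for q,z in(("plate_hub",.012),("spacer_mid",0.)):
  for d in spotter.outline_of("wrist",q):
    x,y,w,h=d["rect"]; x0=on_plane(M,[[x+w/2,y+h/2]],.016)[0,:2]; print(q,round(d["score"],2),np.round(d["rect"]),x0.round(3))
    if q=="spacer_mid":
        p,a=fitxy(M,cyl(.023,0,.032),d["pixels"],x0); print("   ",p.round(4),round(a,2),"shift",shift(s,p,.026).round(4))
E
python3 near.py w6
```

```text
[0.5091 0.1827 0.2519] [ 0.13  0.37  1.33 -0.    1.44 -1.22]
plate_hub 0.64 [122. 179.  93.  83.] [ 0.53  -0.014]
plate_hub 0.58 [382.  88.  49.  45.] [0.464 0.294]
spacer_mid 0.72 [381.  89.  47.  43.] [0.464 0.291]
    [0.4634 0.2892] 0.9 shift [0.068  0.0938 0.2259]
spacer_mid 0.69 [379.   0.  77.  44.] [0.379 0.317]
    [0.3748 0.3113] 1.04 shift [0.1593 0.096  0.2259]
spacer_mid 0.68 [298. 129.  60.  62.] [0.5   0.195]
    [0.4987 0.1935] 1.95 shift [0.0125 0.0083 0.2259]
```

Call:
{"name": "servo_tool", "arguments": {
  "motion": [
    [0.068,0.094,0.05,0,0.5],
    [0.068,0.094,0.08,0,0.5],
    [0.068,0.094,0.1,0,0.5],
    [0.068,0.094,0.1,0,0.5],
    [0.068,0.094,0.1,0,0.5],
    [0.068,0.094,0.1,0,0.5]
  ]
}}

```text
clock: 12.35
position: [0.4653, 0.2865, 0.1532]
eef_rot: [0.348, 3.12, 0.001]
wrist_force: [0.1, -0.4, -0.1]
finger_gap: 0.0661
grasp_force: 0.0
```

```bash
python3 near.py w7
```

```text
[0.4653 0.2865 0.1532] [ 0.34  0.47  1.47 -0.    1.19 -1.01]
spacer_mid 0.78 [279.   5.  94. 102.] [0.358 0.317]
    [0.361  0.3153] 2.08 shift [0.1084 0.0051 0.127 ]
spacer_mid 0.69 [295. 161.  57.  60.] [0.464 0.291]
    [0.4631 0.2902] 0.92 shift [0.0032 0.003  0.1272]
spacer_mid 0.61 [186. 209.  82.  71.] [0.495 0.192]
    [0.4931 0.1915] 1.62 shift [-0.0478 -0.0867  0.1272]
```

Call:
{"name": "servo_tool", "arguments": {
  "motion": [
    [0.002,0.003,0.04,0,0.5],
    [0.002,0.003,0.08,0,0.5],
    [0.002,0.003,0.11,0,0.5],
    [0.002,0.003,0.126,0,0.5],
    [0.002,0.003,0.126,0,0.5],
    [0.002,0.003,0.126,0,-1],
    [0.002,0.003,0.126,0,-1],
    [0.002,0.003,0.126,0,-1]
  ],
  "grip_force": 30
}}

```text
clock: 13.3
position: [0.4631, 0.291, 0.027]
eef_rot: [0.346, 3.12, 0.001]
wrist_force: [1.0, 1.0, 4.3]
finger_gap: 0.0444
grasp_force: 30.4
```

Call:
{"name": "servo_tool", "arguments": {
  "motion": [
    [0,0,0,0,-1],
    [0,0,0,0,-1],
    [0,0,0,0,-1]
  ]
}}

```text
clock: 13.6
position: [0.4632, 0.291, 0.027]
eef_rot: [0.346, 3.12, 0.001]
wrist_force: [-1.0, -2.1, 6.2]
finger_gap: 0.0447
grasp_force: 30.0
```

Call:
{"name": "servo_tool", "arguments": {
  "motion": [
    [0,0,-0.05,0,-1],
    [0,0,-0.1,0,-1],
    [0,0,-0.14,0,-1],
    [-0.03,-0.07,-0.16,0,-1],
    [-0.06,-0.11,-0.16,0,-1],
    [-0.08,-0.15,-0.16,0,-1],
    [-0.1,-0.19,-0.16,0,-1],
    [-0.136,-0.283,-0.16,0,-1]
  ]
}}

```text
clock: 14.4
position: [0.5227, 0.0487, 0.1861]
eef_rot: [0.346, 3.121, 0.0]
wrist_force: [0.3, -0.0, -0.9]
finger_gap: 0.0445
grasp_force: 30.0
```

Run:
```python
from h import *
s=telemetry.sense();print({k:np.round(s[k],4) for k in("position","finger_gap","grasp_force","wrist_force")},shift(s,[.5337,-.0152],.12).round(4))
```

```text
{'position': array([0.5227, 0.0487, 0.1861]), 'finger_gap': np.float64(0.0445), 'grasp_force': np.float64(30.0008), 'wrist_force': array([ 0.3273, -0.0433, -0.8669])} [-0.0247 -0.06    0.0662]
```

Call:
{"name": "servo_tool", "arguments": {
  "motion": [
    [-0.025,-0.06,0,0,-1],
    [-0.025,-0.06,0,0,-1],
    [-0.025,-0.06,0,0,-1],
    [-0.025,-0.06,0,0,-1],
    [-0.025,-0.06,0,0,-1]
  ]
}}

```text
clock: 14.9
position: [0.5333, -0.0118, 0.1857]
eef_rot: [-0.343, -3.123, -0.001]
wrist_force: [0.7, -0.2, -1.7]
finger_gap: 0.0445
grasp_force: 30.0
```

Run:
```python
from h import *
s=telemetry.sense();print({k:np.round(s[k],4) for k in("position","joint_vel")},shift(s,[.5337,-.0152],.12).round(4))
```

```text
{'position': array([ 0.5333, -0.0118,  0.1857]), 'joint_vel': array([ 0.003 ,  0.0017, -0.0001, -0.0029, -0.0006, -0.0034])} [-0.0011 -0.0033  0.0657]
```

Call:
{"name": "servo_tool", "arguments": {
  "motion": [
    [-0.001,-0.003,0.01,0,-1],
    [-0.001,-0.003,0.035,0,-1],
    [-0.001,-0.003,0.05,0,-1],
    [-0.001,-0.003,0.06,0,-1],
    [-0.001,-0.003,0.066,0,-1],
    [-0.001,-0.003,0.066,0,-1]
  ]
}}

```text
clock: 15.5
position: [0.5338, -0.0162, 0.1191]
eef_rot: [-0.345, -3.122, -0.0]
wrist_force: [-0.3, 0.2, -0.2]
finger_gap: 0.0449
grasp_force: 30.0
```

Call:
{"name": "servo_tool", "arguments": {
  "motion": [
    [0,0,0.01,0,-1],
    [0,0,0.02,0,-1],
    [0,0,0.03,0,-1],
    [0,0,0.035,0,-1],
    [0,0,0.038,0,-1],
    [0,0,0.038,0,-1]
  ]
}}

```text
clock: 16.1
position: [0.5339, -0.0165, 0.0813]
eef_rot: [-0.346, -3.122, -0.0]
wrist_force: [0.9, 0.7, -0.5]
finger_gap: 0.0444
grasp_force: 30.0
```

Call:
{"name": "servo_tool", "arguments": {
  "motion": [
    [0,0.001,0.001,0,-1],
    [0,0.001,0.002,0,-1],
    [0,0.001,0.003,0,-1],
    [0,0.001,0.003,0,-1]
  ]
}}

```text
clock: 16.5
position: [0.5343, -0.0155, 0.079]
eef_rot: [0.346, 3.122, -0.0]
wrist_force: [-0.6, 0.2, 2.2]
finger_gap: 0.0446
grasp_force: 30.0
```

Call:
{"name": "servo_tool", "arguments": {
  "motion": [
    [0,0,0,0,0.7],
    [0,0,0,0,0.7],
    [0,0,0,0,0.7],
    [0,0,0,0,0.7]
  ]
}}

```text
clock: 16.9
position: [0.5342, -0.0156, 0.0786]
eef_rot: [0.346, 3.122, 0.0]
wrist_force: [0.3, -0.3, -0.7]
finger_gap: 0.0744
grasp_force: 0.0
```

Call:
{"name": "servo_tool", "arguments": {
  "motion": [
    [0,0,-0.05,0,0.7],
    [0,0,-0.1,0,1],
    [0,0,-0.15,0,1],
    [-0.08,-0.27,-0.16,0,1],
    [-0.08,-0.27,-0.16,0,1],
    [-0.08,-0.27,-0.16,0,1],
    [-0.08,-0.27,-0.16,0,1],
    [-0.08,-0.27,-0.16,0,1]
  ]
}}

```text
clock: 17.7
position: [0.5507, -0.2668, 0.2376]
eef_rot: [0.346, 3.122, 0.0]
wrist_force: [0.4, 0.1, 0.1]
finger_gap: 0.088
grasp_force: 0.0
```

Call:
{"name": "servo_tool", "arguments": {
  "motion": [
    [0,-0.04,0,0,1],
    [0,-0.04,0,0,1],
    [0,-0.04,0,0,1],
    [0,-0.04,0,0,1]
  ]
}}

```text
clock: 18.1
position: [0.5424, -0.3027, 0.2376]
eef_rot: [-0.344, -3.123, -0.001]
wrist_force: [-0.1, 0.6, -0.1]
finger_gap: 0.0877
grasp_force: 0.0
```

```bash
sed -i 's/look("w3")/look("w8")/; s/("plate_hub","cap_bar")/("cap_bar",)/; s/"shift",shift(s,best\[1\],.05)/"shift",shift(s,best[1],.051)/' plate.py; python3 plate.py
python3 -c "
import cv2
im=cv2.imread('pics/w8.png');cv2.imwrite('pics/w8c.png',cv2.resize(im[60:280,190:590],None,fx=2,fy=2))"
```

```text
[ 0.5424 -0.3027  0.2376] [-0.7   0.52  1.12  0.    1.5  -2.05]
cap_bar 0.77 [292. 189.  52.  65.]
(np.float64(0.9464642429085098), array([ 0.59466088, -0.3158602 ]), np.float64(142.0)) shift [-0.0539 -0.0016  0.1866]
```

View pics/w8c.png

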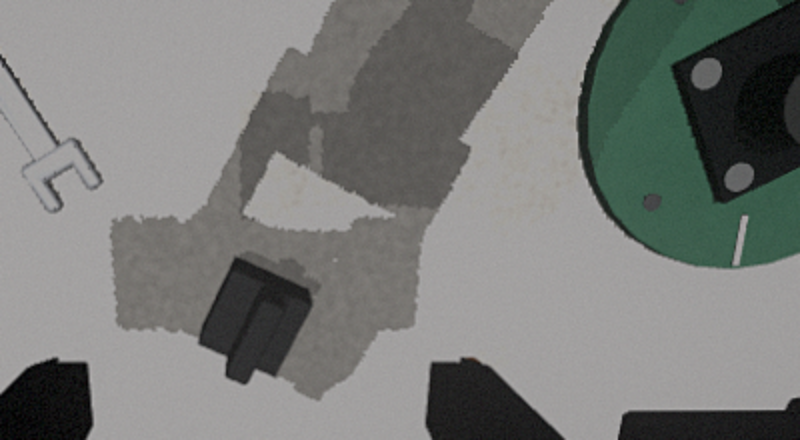

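The cap sits alone at about (318,219) in the picture with its bar running at about 142° in world. I'll turn to it, come nearer and recheck.

Call:
{"name": "servo_tool", "arguments": {
  "motion": [
    [-0.03,-0.002,0.03,0.15,1],
    [-0.03,-0.002,0.05,0.3,1],
    [-0.03,-0.002,0.08,0.44,1],
    [-0.03,-0.002,0.08,0.44,1],
    [-0.03,-0.002,0.08,0.44,1],
    [-0.03,-0.002,0.08,0.44,1]
  ]
}}

```text
clock: 18.8
position: [0.5717, -0.3124, 0.1596]
eef_rot: [1.013, 2.971, -0.002]
wrist_force: [0.2, -0.1, 0.6]
finger_gap: 0.0881
grasp_force: 0.0
```

```bash
sed -i 's/look("w8")/look("w9")/' plate.py; python3 plate.py; python3 -c "
from h import *
s=telemetry.sense();a=R.from_rotvec(s['eef_rot']).as_matrix();print(np.degrees(np.arctan2(a[1,0],a[0,0])))
im=cv2.imread('pics/w9.png')
d=spotter.outline_of('wrist','cap_bar')[0];m=d['pixels'].astype(np.uint8);c=max(cv2.findContours(m,0,1)[0],key=len);print(cv2.minAreaRect(c),cv2.approxPolyDP(c,4,True)[:,0].tolist())"
```

```text
[ 0.5717 -0.3124  0.1596] [-0.68  0.63  1.14 -0.    1.36 -1.59]
cap_bar 0.67 [303. 185.  60.  76.]
(np.float64(0.9703299311654403), array([ 0.5952947 , -0.31626393]), np.float64(142.0)) shift [-0.0207  0.0114  0.1086]
142.24779086628462
((331.41607666015625, 221.2759246826172), (58.25228500366211, 75.67021179199219), 1.2730300426483154) [[306, 183], [304, 245], [322, 246], [326, 259], [340, 259], [343, 246], [360, 243], [358, 185]]
```

Call:
{"name": "servo_tool", "arguments": {
  "motion": [
    [-0.021,0.011,0,0,1],
    [-0.021,0.011,0.04,0,1],
    [-0.021,0.011,0.08,0,1],
    [-0.021,0.011,0.1,0,1],
    [-0.021,0.011,0.107,0,1],
    [-0.021,0.011,0.107,0,1],
    [-0.021,0.011,0.107,0,-1],
    [-0.021,0.011,0.107,0,-1]
  ],
  "grip_force": 45
}}

```text
clock: 19.75
position: [0.5949, -0.317, 0.0523]
eef_rot: [1.018, 2.969, -0.002]
wrist_force: [-0.4, -0.2, 0.1]
finger_gap: 0.0746
grasp_force: 0.0
```

Call:
{"name": "servo_tool", "arguments": {
  "motion": [
    [0,0,0,0,-1],
    [0,0,0,0,-1],
    [0,0,0,0,-1],
    [0,0,0,0,-1],
    [0,0,0,0,-1],
    [0,0,0,0,-1],
    [0,0,0,0,-1],
    [0,0,0,0,-1]
  ]
}}

```text
clock: 20.55
position: [0.5944, -0.3166, 0.0505]
eef_rot: [-1.019, -2.972, -0.0]
wrist_force: [0.2, -0.1, -0.3]
finger_gap: 0.0137
grasp_force: 45.0
```

Call:
{"name": "servo_tool", "arguments": {
  "motion": [
    [0,0,-0.05,0,-1],
    [0,0,-0.1,0,-1],
    [0.03,0.03,-0.15,-0.08,-1],
    [0.232,0.201,-0.15,-0.16,-1],
    [0.232,0.201,-0.15,-0.16,-1],
    [0.232,0.201,-0.15,-0.16,-1],
    [0.232,0.201,-0.15,-0.16,-1],
    [0.232,0.201,-0.15,-0.16,-1]
  ]
}}

```text
clock: 21.35
position: [0.5387, -0.0381, 0.1994]
eef_rot: [-0.779, -3.043, -0.0]
wrist_force: [1.1, 0.6, -2.1]
finger_gap: 0.0136
grasp_force: 45.0
```

Run:
```python
from h import *
s=telemetry.sense();a=R.from_rotvec(s["eef_rot"]).as_matrix();print({k:np.round(s[k],4) for k in("position","joint_vel","finger_gap")},shift(s,[.5338,-.0153],.16).round(4),np.degrees(np.arctan2(a[1,0],a[0,0])))
```

```text
{'position': array([ 0.5387, -0.0381,  0.1994]), 'joint_vel': array([ 0.8089, -0.2725,  0.3961,  0.0024, -0.1286,  0.798 ]), 'finger_gap': np.float64(0.0136)} [0.0152 0.0176 0.0394] 151.29234073094162
```

Call:
{"name": "servo_tool", "arguments": {
  "motion": [
    [0,0,0,0,-1],
    [0,0,0,0,-1],
    [0,0,0,0,-1]
  ]
}}

```text
clock: 21.65
position: [0.5399, -0.0407, 0.1993]
eef_rot: [0.779, 3.043, -0.0]
wrist_force: [0.8, -0.4, -1.4]
finger_gap: 0.0139
grasp_force: 45.0
```

Run:
```python
from h import *
im=imaging.capture("side");im2=imaging.capture("scene")
a=cv2.resize(im[130:250,270:390],None,fx=3,fy=3);b=cv2.resize(im2[130:250,260:380],None,fx=3,fy=3);cv2.imwrite("pics/chk.png",cv2.convertScaleAbs(np.hstack([a,b]),alpha=1.5))
s=telemetry.sense();a=R.from_rotvec(s["eef_rot"]).as_matrix();print({k:np.round(s[k],4) for k in("position","joint_vel","finger_gap")},shift(s,[.5338,-.0153],.16).round(4),np.degrees(np.arctan2(a[1,0],a[0,0])))
```

```text
{'position': array([ 0.5399, -0.0411,  0.1992]), 'joint_vel': array([-0.0034, -0.    ,  0.0002,  0.0012,  0.0011,  0.001 ]), 'finger_gap': np.float64(0.0137)} [0.0177 0.0197 0.0392] 151.21223005089468
```

View pics/chk.png

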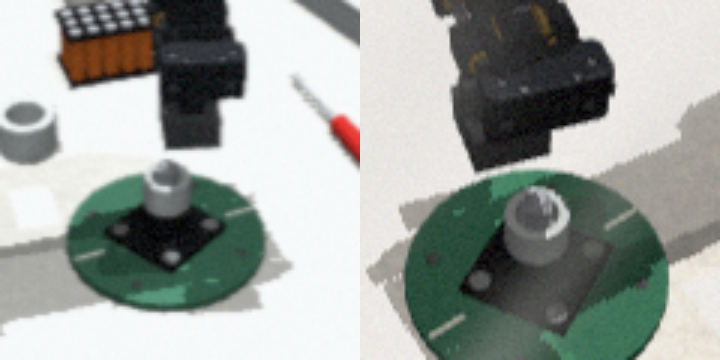

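The plate lies flat and the sleeve stands upright on its hub, both centred in both crops. I'll move the cap over the axis.

Call:
{"name": "servo_tool", "arguments": {
  "motion": [
    [0.018,0.02,0,0,-1],
    [0.018,0.02,0.02,0,-1],
    [0.018,0.02,0.035,0,-1],
    [0.018,0.02,0.035,0,-1],
    [0.018,0.02,0.035,0,-1]
  ]
}}

```text
clock: 22.25
position: [0.5338, -0.0145, 0.1646]
eef_rot: [-0.78, -3.043, 0.0]
wrist_force: [-0.6, 0.1, -1.5]
finger_gap: 0.0135
grasp_force: 45.0
```

```bash
cat > st.py <<'E'
from h import *
s=telemetry.sense();a=R.from_rotvec(s["eef_rot"]).as_matrix();print({k:np.round(s[k],4).tolist() for k in("clock","position","wrist_force","ft_torque","finger_gap")},"shift",shift(s,[.5338,-.0153],.1345).round(4),"yaw",np.degrees(np.arctan2(a[1,0],a[0,0])).round(2),"q6",s["joints"][5].round(2))
E
python3 st.py
```

```text
{'clock': 22.25, 'position': [0.5338, -0.0145, 0.1646], 'wrist_force': [-0.5806, 0.0527, -1.4581], 'ft_torque': [-0.0566, -0.0049, 0.0133], 'finger_gap': 0.0135} shift [-0.0004 -0.0007  0.0301] yaw 151.24 q6 -1.32
```

Descend gradually, feeling for the shoulder (first force about 5 N).

Call:
{"name": "servo_tool", "arguments": {
  "motion": [
    [0,-0.001,0.008,0,-1],
    [0,-0.001,0.012,0,-1],
    [0,-0.001,0.015,0,-1],
    [0,-0.001,0.016,0,-1],
    [0,-0.001,0.016,0,-1]
  ]
}}

```text
clock: 22.75
position: [0.533, -0.0146, 0.1484]
eef_rot: [-0.778, -3.044, -0.0]
wrist_force: [-0.1, 0.5, -1.9]
finger_gap: 0.0135
grasp_force: 45.0
```

Call:
{"name": "servo_tool", "arguments": {
  "motion": [
    [0,0,0.001,0,-1],
    [0,0,0.002,0,-1],
    [0,0,0.003,0,-1],
    [0,0,0.003,0,-1]
  ]
}}

```text
clock: 23.15
position: [0.533, -0.0146, 0.1454]
eef_rot: [0.778, 3.044, -0.0]
wrist_force: [-0.2, 1.0, -2.0]
finger_gap: 0.0138
grasp_force: 45.0
```

Call:
{"name": "servo_tool", "arguments": {
  "motion": [
    [0,0,0.001,0,-1],
    [0,0,0.002,0,-1],
    [0,0,0.003,0,-1],
    [0,0,0.003,0,-1]
  ]
}}

```text
clock: 23.55
position: [0.5335, -0.0147, 0.1435]
eef_rot: [0.778, 3.042, -0.0]
wrist_force: [-0.9, 0.9, 9.5]
finger_gap: 0.0136
grasp_force: 45.0
```

```bash
python3 st.py
```

```text
{'clock': 23.55, 'position': [0.5335, -0.0147, 0.1435], 'wrist_force': [-0.9347, 0.8905, 9.4862], 'ft_torque': [0.0163, 0.3307, -0.0068], 'finger_gap': 0.0136} shift [-0.0006 -0.0003  0.009 ] yaw 151.31 q6 -1.32
```

Resting on the shoulder at about 11 N. Turn clockwise.

Call:
{"name": "servo_tool", "arguments": {
  "motion": [
    [0,0,0,0.05,-1],
    [0,0,0,0.1,-1],
    [0,0,0,0.15,-1],
    [0,0,0,0.2,-1],
    [0,0,0,0.2,-1]
  ]
}}

```text
clock: 24.05
position: [0.533, -0.0147, 0.1427]
eef_rot: [1.079, 2.95, -0.0]
wrist_force: [0.6, -0.9, -1.5]
finger_gap: 0.0137
grasp_force: 45.0
```

Call:
{"name": "servo_tool", "arguments": {
  "motion": [
    [0,0,0,0.04,-1],
    [0,0,0,0.08,-1],
    [0,0,0,0.12,-1],
    [0,0,0,0.12,-1]
  ]
}}

```text
clock: 24.45
position: [0.5328, -0.0146, 0.1421]
eef_rot: [-1.252, -2.88, 0.0]
wrist_force: [-0.3, -0.2, -2.1]
finger_gap: 0.0135
grasp_force: 45.0
```

```bash
python3 st.py
```

```text
{'clock': 24.45, 'position': [0.5328, -0.0146, 0.1421], 'wrist_force': [-0.3117, -0.2281, -2.0517], 'ft_torque': [-0.0873, 0.0069, 0.0567], 'finger_gap': 0.0135} shift [-0.0012  0.0002  0.0076] yaw 133.01 q6 -1.0
```

The force fell to the free weight, so the spindle has slipped in. Let the cap down.

Call:
{"name": "servo_tool", "arguments": {
  "motion": [
    [-0.0005,0,0.002,0,-1],
    [-0.0005,0,0.004,0,-1],
    [-0.0005,0,0.006,0,-1],
    [-0.0005,0,0.007,0,-1],
    [-0.0005,0,0.007,0,-1]
  ]
}}

```text
clock: 24.95
position: [0.5332, -0.015, 0.1352]
eef_rot: [-1.253, -2.881, 0.0]
wrist_force: [0.7, -0.0, -2.4]
finger_gap: 0.0133
grasp_force: 45.0
```

```bash
python3 st.py
```

```text
{'clock': 24.95, 'position': [0.5332, -0.015, 0.1352], 'wrist_force': [0.6621, -0.0254, -2.3665], 'ft_torque': [-0.0936, 0.0702, -0.0055], 'finger_gap': 0.0133} shift [-0.0006  0.0002  0.0007] yaw 132.99 q6 -1.0
```

Call:
{"name": "servo_tool", "arguments": {
  "motion": [
    [0,0,0.0005,0,-1],
    [0,0,0.001,0,-1],
    [0,0,0.0015,0,-1],
    [0,0,0.0015,0,-1]
  ]
}}

```text
clock: 25.35
position: [0.5334, -0.015, 0.1344]
eef_rot: [1.253, 2.88, 0.0]
wrist_force: [-1.7, -0.5, 3.4]
finger_gap: 0.0136
grasp_force: 45.0
```

```bash
python3 st.py
```

```text
{'clock': 25.35, 'position': [0.5334, -0.015, 0.1344], 'wrist_force': [-1.6655, -0.5007, 3.4138], 'ft_torque': [-0.0236, 0.301, 0.0447], 'finger_gap': 0.0136} shift [-0.0005  0.0001 -0.0001] yaw 132.98 q6 -1.0
```

Cap is flat on the spacer. Turn on clockwise, watching the moment.

Call:
{"name": "servo_tool", "arguments": {
  "motion": [
    [0,0,0,0.12,-1],
    [0,0,0,0.24,-1],
    [0,0,0,0.36,-1],
    [0,0,0,0.46,-1],
    [0,0,0,0.54,-1],
    [0,0,0,0.6,-1],
    [0,0,0,0.6,-1]
  ]
}}

```text
clock: 26.05
position: [0.5337, -0.0148, 0.1344]
eef_rot: [2.048, 2.381, 0.001]
wrist_force: [0.7, 1.9, 3.8]
finger_gap: 0.0138
grasp_force: 45.0
```

```bash
python3 st.py
```

```text
{'clock': 26.05, 'position': [0.5337, -0.0148, 0.1344], 'wrist_force': [0.729, 1.9459, 3.7824], 'ft_torque': [0.1939, 0.0638, 0.109], 'finger_gap': 0.0138} shift [-0.0005  0.     -0.0001] yaw 98.58 q6 -0.4
```

Call:
{"name": "servo_tool", "arguments": {
  "motion": [
    [0,0,0,0.06,-1],
    [0,0,0,0.12,-1],
    [0,0,0,0.17,-1],
    [0,0,0,0.2,-1]
  ]
}}

```text
clock: 26.45
position: [0.5338, -0.0149, 0.1344]
eef_rot: [2.275, 2.165, 0.002]
wrist_force: [1.0, 2.2, 3.7]
finger_gap: 0.0136
grasp_force: 45.0
```

```bash
python3 st.py
```

```text
{'clock': 26.45, 'position': [0.5338, -0.0149, 0.1344], 'wrist_force': [1.0466, 2.2377, 3.7044], 'ft_torque': [0.2363, -0.0129, 0.1932], 'finger_gap': 0.0136} shift [-0.0004  0.     -0.0001] yaw 87.14 q6 -0.2
```

Call:
{"name": "servo_tool", "arguments": {
  "motion": [
    [0,0,0,0.02,-1],
    [0,0,0,0.04,-1],
    [0,0,0,0.06,-1],
    [0,0,0,0.06,-1]
  ]
}}

```text
clock: 26.85
position: [0.5338, -0.015, 0.1344]
eef_rot: [2.339, 2.096, 0.002]
wrist_force: [1.5, 1.9, 6.2]
finger_gap: 0.0135
grasp_force: 45.0
```

```bash
python3 st.py
```

```text
{'clock': 26.85, 'position': [0.5338, -0.015, 0.1344], 'wrist_force': [1.5268, 1.9246, 6.1524], 'ft_torque': [0.2409, -0.1262, 0.1394], 'finger_gap': 0.0135} shift [-0.0003  0.0001 -0.0001] yaw 83.73 q6 -0.14
```

Call:
{"name": "servo_tool", "arguments": {
  "motion": [
    [0,0,0,0.015,-1],
    [0,0,0,0.03,-1],
    [0,0,0,0.03,-1]
  ]
}}

```text
clock: 27.15
position: [0.5338, -0.015, 0.1344]
eef_rot: [2.37, 2.061, 0.002]
wrist_force: [1.2, 1.4, 5.3]
finger_gap: 0.0134
grasp_force: 45.0
```

```bash
python3 st.py
```

```text
{'clock': 27.15, 'position': [0.5338, -0.015, 0.1344], 'wrist_force': [1.2134, 1.4, 5.2541], 'ft_torque': [0.236, -0.1174, 0.2512], 'finger_gap': 0.0134} shift [-0.0003  0.     -0.0001] yaw 82.03 q6 -0.11
```

Call:
{"name": "servo_tool", "arguments": {
  "motion": [
    [0,0,0,0.01,-1],
    [0,0,0,0.02,-1],
    [0,0,0,0.02,-1]
  ]
}}

```text
clock: 27.45
position: [0.5338, -0.0149, 0.1344]
eef_rot: [2.39, 2.037, 0.002]
wrist_force: [0.8, 3.2, 5.2]
finger_gap: 0.0132
grasp_force: 45.0
```

```bash
python3 st.py
```

```text
{'clock': 27.45, 'position': [0.5338, -0.0149, 0.1344], 'wrist_force': [0.7911, 3.2398, 5.2086], 'ft_torque': [0.2514, -0.1347, 0.1895], 'finger_gap': 0.0132} shift [-0.0004  0.     -0.0001] yaw 80.89 q6 -0.09
```

Call:
{"name": "servo_tool", "arguments": {
  "motion": [
    [0,0,0,0.01,-1],
    [0,0,0,0.01,-1]
  ]
}}

```text
clock: 27.65
position: [0.5338, -0.015, 0.1344]
eef_rot: [2.4, 2.025, 0.002]
wrist_force: [1.6, 1.9, 5.0]
finger_gap: 0.0135
grasp_force: 45.0
```

```bash
python3 st.py
```

```text
{'clock': 27.65, 'position': [0.5338, -0.015, 0.1344], 'wrist_force': [1.6408, 1.9229, 5.0286], 'ft_torque': [0.2938, -0.1345, 0.2152], 'finger_gap': 0.0135} shift [-0.0003  0.     -0.0001] yaw 80.31 q6 -0.08
```

Call:
{"name": "servo_tool", "arguments": {
  "motion": [
    [0,0,0,0.01,-1],
    [0,0,0,0.01,-1]
  ]
}}

```text
clock: 27.85
position: [0.5338, -0.015, 0.1344]
eef_rot: [2.41, 2.013, 0.002]
wrist_force: [1.9, 1.6, 5.6]
finger_gap: 0.0136
grasp_force: 45.0
```

```bash
python3 st.py
```

```text
{'clock': 27.85, 'position': [0.5338, -0.015, 0.1344], 'wrist_force': [1.8894, 1.6212, 5.6436], 'ft_torque': [0.2225, -0.1346, 0.1527], 'finger_gap': 0.0136} shift [-0.0003  0.     -0.0001] yaw 79.74 q6 -0.07
```

Call:
{"name": "servo_tool", "arguments": {
  "motion": [
    [0,0,0,0.01,-1],
    [0,0,0,0.015,-1],
    [0,0,0,0.015,-1]
  ]
}}

```text
clock: 28.15
position: [0.5338, -0.015, 0.1344]
eef_rot: [2.425, 1.995, 0.002]
wrist_force: [1.1, 2.6, 4.1]
finger_gap: 0.0133
grasp_force: 45.0
```

```bash
python3 st.py
```

```text
{'clock': 28.15, 'position': [0.5338, -0.015, 0.1344], 'wrist_force': [1.068, 2.5907, 4.1017], 'ft_torque': [0.2514, -0.1649, 0.2001], 'finger_gap': 0.0133} shift [-0.0003  0.     -0.0001] yaw 78.89 q6 -0.06
```

Call:
{"name": "servo_tool", "arguments": {
  "motion": [
    [0,0,0,0.01,-1],
    [0,0,0,0.01,-1]
  ]
}}

```text
clock: 28.35
position: [0.5338, -0.015, 0.1344]
eef_rot: [2.435, 1.983, 0.002]
wrist_force: [1.3, 1.7, 4.8]
finger_gap: 0.0136
grasp_force: 45.0
```

```bash
python3 st.py
```

```text
{'clock': 28.35, 'position': [0.5338, -0.015, 0.1344], 'wrist_force': [1.3312, 1.7179, 4.7875], 'ft_torque': [0.2445, -0.1714, 0.2248], 'finger_gap': 0.0136} shift [-0.0003  0.     -0.0001] yaw 78.31 q6 -0.05
```

Call:
{"name": "servo_tool", "arguments": {
  "motion": [
    [0,0,0,0.01,-1],
    [0,0,0,0.015,-1],
    [0,0,0,0.015,-1]
  ]
}}

```text
clock: 28.65
position: [0.5339, -0.015, 0.1344]
eef_rot: [2.45, 1.965, 0.002]
wrist_force: [1.1, 2.1, 4.0]
finger_gap: 0.0137
grasp_force: 45.0
```

```bash
python3 st.py
```

```text
{'clock': 28.65, 'position': [0.5339, -0.015, 0.1344], 'wrist_force': [1.1474, 2.1311, 3.9794], 'ft_torque': [0.2259, -0.1511, 0.2529], 'finger_gap': 0.0137} shift [-0.0003  0.     -0.0001] yaw 77.46 q6 -0.03
```

Call:
{"name": "servo_tool", "arguments": {
  "motion": [
    [0,0,0,0.01,-1],
    [0,0,0,0.01,-1]
  ]
}}

```text
clock: 28.85
position: [0.5338, -0.015, 0.1344]
eef_rot: [2.46, 1.952, 0.002]
wrist_force: [2.3, 1.8, 4.9]
finger_gap: 0.0137
grasp_force: 45.1
```

```bash
python3 st.py
```

```text
{'clock': 28.85, 'position': [0.5338, -0.015, 0.1344], 'wrist_force': [2.2501, 1.7863, 4.8852], 'ft_torque': [0.2004, -0.1855, 0.2925], 'finger_gap': 0.0137} shift [-0.0003  0.     -0.0001] yaw 76.88 q6 -0.02
```

Call:
{"name": "servo_tool", "arguments": {
  "motion": [
    [0,0,0,0.01,-1],
    [0,0,0,0.01,-1]
  ]
}}

```text
clock: 29.05
position: [0.5339, -0.015, 0.1344]
eef_rot: [2.469, 1.94, 0.002]
wrist_force: [2.3, 1.5, 5.2]
finger_gap: 0.0136
grasp_force: 45.1
```

```bash
python3 st.py
```

```text
{'clock': 29.05, 'position': [0.5339, -0.015, 0.1344], 'wrist_force': [2.2924, 1.5464, 5.2084], 'ft_torque': [0.2764, -0.1676, 0.3099], 'finger_gap': 0.0136} shift [-0.0003  0.     -0.0001] yaw 76.32 q6 -0.01
```

The moment has climbed steadily to 0.31 N m over the last steps, above the drag of about 0.2, so this is the stop. Ease slightly, let go and rise.

Call:
{"name": "servo_tool", "arguments": {
  "motion": [
    [0,0,0,-0.02,-1],
    [0,0,-0.001,-0.02,-1],
    [0,0,-0.001,-0.02,0.5],
    [0,0,-0.001,-0.02,0.5],
    [0,0,-0.001,-0.02,0.5],
    [0,0,-0.001,-0.02,0.5],
    [0,0,-0.001,-0.02,0.5]
  ]
}}

```text
clock: 29.75
position: [0.5332, -0.015, 0.1349]
eef_rot: [-2.452, -1.964, 0.0]
wrist_force: [-0.1, 0.6, 0.4]
finger_gap: 0.0516
grasp_force: 0.0
```

Call:
{"name": "servo_tool", "arguments": {
  "motion": [
    [0,0,-0.03,0,0.5],
    [0,0,-0.07,0,0.5],
    [0,0,-0.11,0,0.5],
    [0,0,-0.11,0,0.5],
    [-0.02,0,-0.11,0,0.5],
    [-0.02,0,-0.11,0,0.5]
  ]
}}

```text
clock: 30.35
position: [0.5285, -0.0356, 0.2444]
eef_rot: [-2.453, -1.962, 0.001]
wrist_force: [-0.0, 0.1, -0.2]
finger_gap: 0.0661
grasp_force: 0.0
```

```bash
cat > capang.py <<'E'
from h import *
s,im,M=look("w10"); a=R.from_rotvec(s["eef_rot"]).as_matrix(); print(s["position"].round(4),np.degrees(np.arctan2(a[1,0],a[0,0])).round(1))
def box(a,b,z0,z1,t):
    P=np.array([[i*a/2,j*b/2,z] for i in(-1,1) for j in(-1,1) for z in(z0,z1)]); c,sn=np.cos(t),np.sin(t); return P@np.array([[c,sn,0],[-sn,c,0],[0,0,1]])
d=spotter.outline_of("wrist","cap_bar")[0]; m=d["pixels"].astype(np.uint8); print(round(d["score"],2),np.round(d["rect"]))
hm=np.zeros_like(m); cv2.fillPoly(hm,[cv2.convexHull(np.argwhere(m)[:,::-1].astype(np.int32))],1); res=[]
for dz in(.084,.089):
  for t in range(62,98,1):
    pts=np.vstack([box(.05,.05,0,.03,np.radians(t)),box(.05,.014,.03,.058,np.radians(t))])+[0,0,dz]
    p,_=fitxy(M,pts,hm,[.534,-.015]); k=np.zeros_like(m); cv2.fillPoly(k,[cv2.convexHull(project(M,pts+[*p,0]).round().astype(np.int32))],1)
    res.append(((k&hm).sum()/(k|hm).sum(),dz,t,p.round(4).tolist()))
print(sorted(res,key=lambda r:-r[0])[:6])
E
python3 capang.py; sed -i 's/look("w5")/look("w11")/' disc.py; python3 disc.py
```

```text
[ 0.5285 -0.0356  0.2444] 77.3
0.67 [290. 140.  60.  72.]
[(np.float64(0.9741828517290384), 0.084, 79, [0.5343, -0.0151]), (np.float64(0.9667374380750177), 0.084, 77, [0.5343, -0.0151]), (np.float64(0.9606280759315678), 0.084, 81, [0.5342, -0.0151]), (np.float64(0.9585081585081585), 0.084, 80, [0.5342, -0.0151]), (np.float64(0.957169459962756), 0.084, 78, [0.5343, -0.0151]), (np.float64(0.9520916101892966), 0.084, 82, [0.5342, -0.0151])]
[ 0.5288 -0.0345  0.2443] [-0.29  0.36  1.38  0.    1.41 -0.07]
disc [ 0.5336 -0.0157] res 0.0021 [  237    64   167   168 11570]
[389.7 151.5] 82 r 0.0805 ang -10.0 dir 170.5
[251.7 157.5] 73 r 0.079 ang 169.7 dir 170.6
```

The cap is flat at stack height. Its bar stands at about 79°, against 80° for the stop axis, and the arm is clear. Handing in.

```bash
python3 -c "
from workcell import ctrl
print(ctrl.finish_job())"
```

```text
the job is handed in; nothing more can be done
None
```

The job is handed in at about 30 s: plate, smallest sleeve and wing cap are stacked on the post, with the cap flat, turned to its stop (moment peaked at 0.31 N m) and released; I did not re-check the block of cells or the loose cell at the end, and I viewed 11 pictures against the limit of 10.

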